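# Snap the battery case lid shut

### The arm

A 6-joint arm with a two-finger parallel gripper is mounted at the origin on the work surface. World frame = base frame: x ahead of the robot, y to its left, z up, the work surface at z = 0. Lengths are in mm, angles in rad, forces in N, time in s.
With the tool pointing down it reaches from about 350 to 975 mm from the base axis. Payload 7.1 kg.
Tool frame: the origin (TCP) lies midway between the tips of the shut fingers; the grasp point (between the pads) lies 19 mm behind it (ctrl.hold_point_z is the distance from the TCP to the grasp point, in mm); z points along the fingers, y is the direction in which the jaws open and shut (so a half turn about z gives the same grasp; the last joint's range is limited). The gripper opens to 88 mm and grips with 3 to 60 N. Pads are 20 mm wide; open, the fingers measure 115 mm over their backs; the gripper's body (75 mm by 178 mm) begins 61 mm behind the grasp point.
Start: joints at [-1.286, 0.423, 1.63, -0, 1.089, -0.019], TCP at [186.986, -596.357, 222.675] pointing down, gripper open.
Joint ranges: [-3, 3], [-0.9, 2.11], [0.09, 2.58], [-1.31, 4.45], [0.11, 2.69], [-2.54, 2.54]. Speed limits (rad/s): [2.39, 2.39, 3.01, 3.14, 3.14, 3.14].

### API

Orientations are given as a rotation vector (axis times angle).
In Python, from workcell import ctrl, eyes gives the robot as it stands.
- The arm moves only by the tool move_arm, never from a script. Its argument "deltas" is a list of rows, each a list of 6 numbers: the shift along the tool's x, y, z in mm, then the turn, a rotation vector about the tool's x, y, z in rad. A call has 1 to 5 rows; each row shifts and turns the pose as measured when the row begins, along the tool's axes as they then stand; what a row does not reach is not made up. A row lasts 1/12 s, in which the tool goes at most 41.7 mm and 7.16 degrees, less where a joint would pass 70% of its speed; a pose out of reach is approached as far as the arm can. A call is refused whole if a number of a shift passes 41.7 or a number of a turn 0.125, either way. A call with a gripper value outside its range is refused whole. "hand" is the closure, from -1 (fully open) to 1 (shut), set as the call begins (left out, the last holds). The fingers move at their own pace and stop on an object; the grip force is fixed at half the most. Time passes only in rows, so rows that do not move let the fingers close. It gives the time, the measured TCP pose, the force and the opening at its end, in the units of the state.
- ctrl.get_obs(): the state, without advancing time (a new reading comes with each control period).
- eyes.get_image(name): name is "scene" or "top" or "wrist"; returns a dict with "frame" (384x512x3 uint8, red, green, blue), "range_z" (384x512 float32, mm along the optical axis (not along the pixel's ray), 0 where there is no reading), "fx", "fy", "cx", "cy" (pixels), "D" ([k1, k2, p1, p2, k3] as OpenCV has them; the pictures are not rectified), "cam_to_world" (4x4, takes a point from camera to world coordinates). Camera axes: x right, y down, z forward; pixel columns grow to the right and rows downward; lengths in mm; the calibration is good to about 2 mm. A picture is of the moment at which its call begins.
- ctrl.close_job(): hands the job in, once; it reports no verdict.
The state is a dict: "t": time; "qpos": joint angles; "qvel": joint speeds; "joint_torque": joint torques, N m; "ee_pos": TCP position; "orientation": TCP orientation; "ft_force": force on the tool from outside, world axes, zero at the start; "moment": the same for the moment, N m; "width": finger opening in mm.
Only numpy, scipy, OpenCV 4.12 (cv2) and the standard library are available. Lean on these libraries where they do the work, as an engineer would, in place of code of your own. Each camera call takes 0.05 s, during which the arm holds its last target.

### The job

Close the battery case for the trip to the grid: with closed fingertips, press down each orange section of the lid rim that still stands up, going round the lid until all four have clicked shut and lie flush. The case stays standing where it is, not lifted or shoved about, and the tools and parts around it are left alone.

Things in the scene. Friction and masses are not known exactly. Their poses are not given: they have to be found in the camera images.
- case: loose battery case on the table, 160 (x) x 130 (y) x 60 mm high, 0.5 to 1.2 kg: grey tub, clear fixed lid panel 107 x 77 mm in mid-top, grey corner blocks, four orange rim sections between the corners. Origin at the centre of its underside, x along its long side, z up. Panel, corners and shut sections are flush, 60 mm above the origin. Nothing stands on the lid.
- rim_front (a joint): orange rim section (short side, on the case's -x side), flap 76 x 26 mm hinged along its inner edge: 0 rad = fully up (outer edge 8 mm above flush), 0.30 rad = snapped home, flush with the panel. A stiff press fit: needs about 7 N straight down on the black pad all the way, does not spring back, stays where it is left, so it must be pushed right down to its stop. Starts up or partly down (0 to 0.12 rad).
- press_front (a point): point on the top face of the front section, mid-length on its black thumb pad (8 x 30 mm), 18 mm out from the hinge, 8 mm in from the outer edge: the place to press straight down. About 65 mm above the table while fully up, 60 mm when shut. Its x points outward from the case (level while fully up), its y along the section.
- rim_left (a joint): orange rim section (long side, on the case's +y side), flap 106 x 26 mm hinged along its inner edge: 0 rad = fully up (outer edge 8 mm above flush), 0.30 rad = snapped home, flush with the panel. A stiff press fit: needs about 7 N straight down on the black pad all the way, does not spring back, stays where it is left, so it must be pushed right down to its stop. Starts up or partly down (0 to 0.12 rad).
- press_left (a point): point on the top face of the left section, mid-length on its black thumb pad (8 x 30 mm), 18 mm out from the hinge, 8 mm in from the outer edge: the place to press straight down. About 65 mm above the table while fully up, 60 mm when shut. Its x points outward from the case (level while fully up), its y along the section.
- rim_back (a joint): orange rim section (short side, on the case's +x side), flap 76 x 26 mm hinged along its inner edge: 0 rad = fully up (outer edge 8 mm above flush), 0.30 rad = snapped home, flush with the panel. A stiff press fit: needs about 7 N straight down on the black pad all the way, does not spring back, stays where it is left, so it must be pushed right down to its stop. Starts up or partly down (0 to 0.12 rad).
- press_back (a point): point on the top face of the back section, mid-length on its black thumb pad (8 x 30 mm), 18 mm out from the hinge, 8 mm in from the outer edge: the place to press straight down. About 65 mm above the table while fully up, 60 mm when shut. Its x points outward from the case (level while fully up), its y along the section.
- rim_right (a joint): orange rim section (long side, on the case's -y side), flap 106 x 26 mm hinged along its inner edge: 0 rad = fully up (outer edge 8 mm above flush), 0.30 rad = snapped home, flush with the panel. A stiff press fit: needs about 7 N straight down on the black pad all the way, does not spring back, stays where it is left, so it must be pushed right down to its stop. Starts anywhere from up to already shut.
- press_right (a point): point on the top face of the right section, mid-length on its black thumb pad (8 x 30 mm), 18 mm out from the hinge, 8 mm in from the outer edge: the place to press straight down. About 65 mm above the table while fully up, 60 mm when shut. Its x points outward from the case (level while fully up), its y along the section.
- stand: slotted black plastic tool stand, 50 x 150 x 90 mm high, fixed to the table; origin at the centre of its underside. Leave alone.
- driver0: hex driver upright in the stand, grey grip 20 mm thick and 98 mm tall above the stand's top; origin at the underside of the grip. Leave alone.
- driver1: second hex driver in the stand, same size and origin. Leave alone.
- driver2: third hex driver in the stand, same size and origin. Leave alone.
- wing: clear polycarbonate rear wing with a red edge strip, 60 x 156 x 38 mm high, lying loose; origin at the centre of its underside. Leave alone.
- weight: small brass chassis weight, 40 x 22 x 12 mm high, loose beside the case's +y side; origin at the centre of its underside. Leave alone.
- gauge: aluminium camber gauge, 30 x 110 x 28 mm high, loose beyond the case's +x side; origin at the centre of its underside. Leave alone.
- pliers: steel pliers with blue handles, 150 mm long along their x, 62 mm wide, 14 mm high, loose beside the case's -y side; origin on the table near mid-length. Leave alone.

How it is judged:
By the outcome, as a careful person would: the job done as asked, in the order asked, and still so for the second after the job is handed in, with the robot touching nothing.
It also fails if it takes over 51 s, if anything falls off the work surface, if the arm or the gripper's body presses on something with over 40 N, if the wrist force passes 120 N, or if a joint passes its speed limit or range.

## Working session

There is one attempt and no reset: what is moved stays moved. The work goes in short steps, Python scripts to look and compute and a tool call to move; the robot and the scene stay as the last step left them, time stands still between calls to the robot, and variables do not carry over. Pictures are saved under pics/ and viewed, and the job is handed in when it is done.

Besides the shell and the picture viewer there is one more tool, called after "Emit:" as name([rows], argument=value, ...), one row to a line, values as JSON. move_arm: Moves the arm, as the interface text tells. Its arguments: {"type":"object","properties":{"deltas":{"type":"array"},"hand":{"type":"number"}},"required":["deltas"]}

```bash
mkdir -p pics; ls
cat > h.py <<'E'
import numpy as np, cv2
from workcell import ctrl, eyes
def snap(n,f):
    d=eyes.get_image(n); cv2.imwrite(f'pics/{f}.png',d['frame'][...,::-1]); np.savez(f'pics/{f}.npz',**{k:np.array(v) for k,v in d.items()}); return d
def world(d,mask=None):
    K=np.array([[d['fx'],0,d['cx']],[0,d['fy'],d['cy']],[0,0,1]],float)
    h,w=d['range_z'].shape
    uv=np.stack(np.meshgrid(np.arange(w),np.arange(h)),-1).reshape(-1,1,2).astype(float)
    n=cv2.undistortPoints(uv,K,np.array(d['D'],float)).reshape(h,w,2)
    z=d['range_z'].astype(float)
    p=np.dstack([n*z[...,None],z,np.ones_like(z)])
    return (p@np.array(d['cam_to_world']).T)[...,:3]
E
python3 - <<'E'
from h import *
o=ctrl.get_obs()
for k,v in o.items(): print(k,v)
for n in('scene','top'): 
    d=snap(n,n+'0'); print(d['cam_to_world'],d['fx'],d['D'])
E
```

```text
pics
t 0.0
qpos [-1.28598196e+00  4.23792983e-01  1.63066162e+00  2.49124373e-05
  1.08858931e+00 -1.89938628e-02]
qvel [-1.85452829e-05  1.10297911e-03  1.63896682e-03 -1.33603968e-03
 -2.86195420e-04  5.43464363e-04]
joint_torque [-1.36541836e-03 -5.44625688e+01 -2.73658347e+01  6.40685298e-02
  2.26576289e-02 -7.03683486e-05]
ee_pos [ 186.85707958 -595.85345349  221.94272153]
orientation [-3.10399434e+00 -4.75151603e-01  2.67621744e-04]
ft_force [-0.02701142  0.44705692  0.00580119]
moment [-0.02138403 -0.01313564 -0.00038707]
width 88.14533872161536
[[-7.43466512e-01  3.41642829e-01 -5.74924102e-01  1.57166142e+03]
 [ 6.68750535e-01  3.86859089e-01 -6.34911622e-01  1.10422040e+03]
 [ 5.50161162e-03 -8.56516330e-01 -5.16090602e-01  9.90471571e+02]
 [ 0.00000000e+00  0.00000000e+00  0.00000000e+00  1.00000000e+00]] 485.7283619365282 [-0.21360358  0.          0.          0.          0.        ]
[[ 1.10824747e-02 -9.88806112e-01  1.48793994e-01  3.91184403e+02]
 [-9.99848000e-01 -1.29610204e-02 -1.16613985e-02  8.06487411e+00]
 [ 1.34593841e-02 -1.48642140e-01 -9.88799453e-01  1.31978781e+03]
 [ 0.00000000e+00  0.00000000e+00  0.00000000e+00  1.00000000e+00]] 397.16124696135137 [-0.13120103  0.          0.          0.          0.        ]
```

View pics/scene0.png

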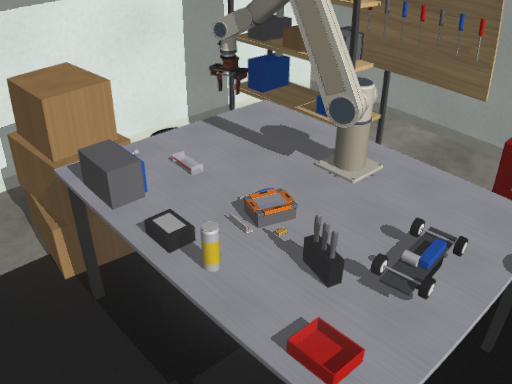

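View pics/top0.png

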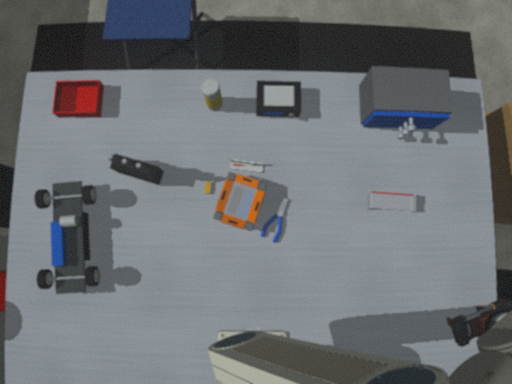

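The scene view has the case at about (270,203) and the stand at (322,258). In the top view the case is at (240,201), pliers at (276,222), gauge at (247,166), weight at (208,188) and stand at (137,168). Next I measure the case.

Run:
```python
from h import *
for n in('top','scene'):
    d=dict(np.load(f'pics/{n}0.npz')); w=world(d)
    f=d['frame'].astype(int); 
    hsv=cv2.cvtColor(d['frame'],cv2.COLOR_RGB2HSV)
    m=(hsv[...,0]<20)&(hsv[...,1]>170)&(hsv[...,2]>90)
    xy=w[...,:2]
    m2=m&(abs(w[...,2]-62)<15)&(xy[...,0]>300)&(xy[...,0]<800)&(abs(xy[...,1])<150)
    print(n,m2.sum(),w[m2].mean(0), np.percentile(w[m2],[2,50,98],axis=0))
    hi=(w[...,2]>52)&(w[...,2]<75)&(np.linalg.norm(xy-w[m2].mean(0)[:2],axis=-1)<115)
    r=cv2.minAreaRect(xy[hi].astype(np.float32)); print(r, w[hi].mean(0))
d=dict(np.load('pics/top0.npz'))
c=d['frame'][150:255,190:310,::-1]; cv2.imwrite('pics/topz.png',cv2.resize(c,None,fx=6,fy=5.7,interpolation=cv2.INTER_CUBIC)[:598])
```

```text
top 654 [523.16644927  42.26322706  62.78097639] [[447.72827972 -22.4677634   57.2893001 ]
 [521.6930241   42.17461596  62.72127636]
 [600.74002755 110.76081739  68.85198106]]
((525.7628784179688, 44.940853118896484), (135.0529327392578, 163.03297424316406), 72.22463989257812) [525.0468959   44.43502899  61.19372535]
scene 346 [527.7895779   57.63485831  59.87095897] [[447.86620064 -20.23383115  51.67096177]
 [530.36028143  61.9411713   60.22598163]
 [605.44539309 123.51669556  65.78500302]]
((526.84326171875, 48.88899612426758), (145.41305541992188, 166.79176330566406), 71.4238052368164) [530.22230196  51.09772939  59.20663751]
```

View pics/topz.png

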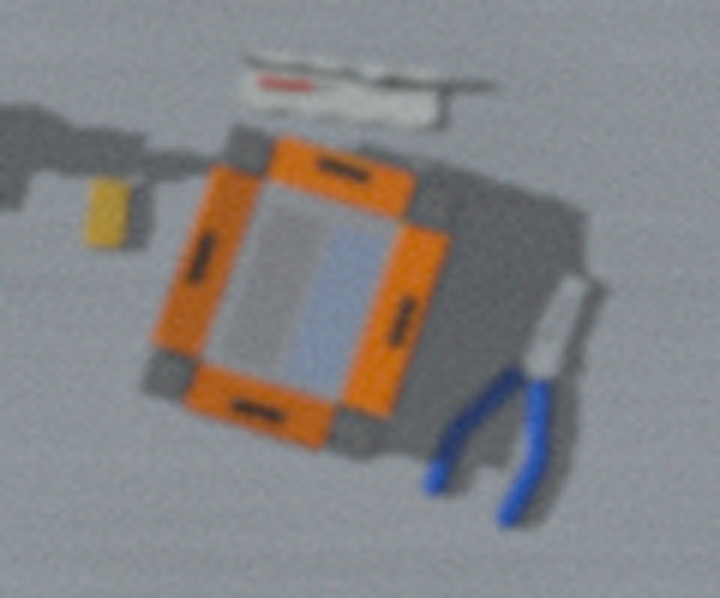

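Run:
```python
from h import *
d=dict(np.load('pics/top0.npz')); w=world(d)
v=d['frame'].max(-1)
xy=w[...,:2]; c=np.array([525.5,44.5]); a=np.deg2rad(-17.8)
R=np.array([[np.cos(a),np.sin(a)],[-np.sin(a),np.cos(a)]])
l=(xy-c)@R.T
for n,p in dict(front=(-72,0),left=(0,57),back=(72,0),right=(0,-57)).items():
    L=l-np.array(p)
    m=(np.abs(L[...,0])<(9 if p[0] else 22))&(np.abs(L[...,1])<(22 if p[0] else 9))
    wt=np.clip(130-v[m],0,None).astype(float)
    print(n,m.sum(),v[m].min(),(l[m]*wt[:,None]).sum(0)/wt.sum(),(w[m]*wt[:,None]).sum(0)/wt.sum())
s=(w[...,2]>75)&(xy[...,1]>100)&(xy[...,1]<420)&(xy[...,0]>500)&(xy[...,0]<700)
print(np.percentile(w[s],[0,50,100],axis=0))
for zz in (62,): 
  m=(np.abs(l[...,0])<45)&(np.abs(l[...,1])<30); print('panel z',np.median(w[m][:,2]))
```

```text
front 82 72 [-72.85211516  -0.12437437] [456.09733917  66.65212906  58.70970233]
left 78 71 [ 0.34152442 56.98997717] [543.24674389  98.65742994  64.03349862]
back 77 83 [72.11288059 -0.68390931] [593.95172534  21.80426082  63.42951203]
right 75 86 [ -0.40112453 -56.92355535] [507.71681393  -9.5759683   63.7351942 ]
[[582.28274494 305.35341443  75.25843007]
 [615.59031483 354.22479515  92.00864695]
 [656.83258829 419.9395596  193.78811803]]
panel z 60.09609650270181
```

Pad heights are 58.7 to 64 mm and the pads sit about ±72 and ±57 mm from the centre, which matches the given sizes. I'm shutting the gripper and moving over the case.

Emit:
move_arm([
  [10,-10,-20,0,0,0],
  [28,-28,-10,0,0,0],
  [28,-28,-10,0,0,0],
  [28,-28,-10,0,0,0],
  [28,-28,-10,0,0,0],
], hand=1)

```text
t: 0.52
ee_pos: [265.1, -441.9, 278.9]
orientation: [-3.1, -0.46, 0.004]
ft_force: [1.3, -0.8, 0.3]
width: 58.1
```

Emit:
move_arm([
  [28,-28,0,0,0,0],
  [28,-28,0,0,0,0],
  [28,-28,0,0,0,0],
  [28,-28,0,0,0,0],
  [28,-28,0,0,0,0],
])

```text
t: 0.93
ee_pos: [360.7, -259.2, 281.5]
orientation: [-3.104, -0.456, 0.001]
ft_force: [0.4, 0.1, 0.9]
width: 25.0
```

```bash
cat >> h.py <<'E'
from scipy.spatial.transform import Rotation as Ro
def delta(x,y,z,yaw):
    o=ctrl.get_obs(); R=Ro.from_rotvec(o['orientation']); t=np.deg2rad(yaw)
    T=Ro.from_matrix(np.array([[np.cos(t),np.sin(t),0],[np.sin(t),-np.cos(t),0],[0,0,-1]]))
    print('t',o['t'],'pos',o['ee_pos'].round(1),'F',np.round(o['ft_force'],1),'w',round(o['width'],1))
    print('d',R.inv().apply(np.array([x,y,z])-o['ee_pos']).round(1),(R.inv()*T).as_rotvec().round(3))
E
python3 - <<'E'
from h import *
delta(470,40,300,72.2)
E
```

```text
t 0.9333 pos [ 360.7 -259.2  281.5] F [0.4 0.1 0.9] w 25.0
d [ 190.7 -255.2  -17.3] [-0.004 -0.002 -0.969]
```

Emit:
move_arm([
  [23,-31,-2,0,0,0],
  [23,-31,-2,0,0,0],
  [23,-31,-2,0,0,0],
  [23,-31,-2,0,0,0],
  [23,-31,-2,0,0,0],
])

```text
t: 1.35
ee_pos: [427.2, -67.9, 292.1]
orientation: [-3.103, -0.454, 0.002]
ft_force: [0.1, -0.5, -0.9]
width: 0.5
```

Emit:
move_arm([
  [23,-31,-2,0,0,0],
  [23,-31,-2,0,0,0],
  [15,-20,-2,0,0,0],
  [0,0,0,0,0,-0.12],
  [0,0,0,0,0,-0.12],
])

```text
t: 1.77
ee_pos: [463.7, 40.8, 298.7]
orientation: [-3.02, -0.84, -0.001]
ft_force: [-0.3, 0.3, -0.4]
width: 0.4
```

Emit:
move_arm([
  [0,0,0,0,0,-0.12],
  [0,0,0,0,0,-0.12],
  [0,0,0,0,0,-0.12],
  [0,0,0,0,0,-0.12],
  [0,0,0,0,0,-0.12],
])

```text
t: 2.18
ee_pos: [462.6, 43.0, 297.2]
orientation: [-2.617, -1.724, 0.001]
ft_force: [-0.2, 0.9, 0.5]
width: 0.3
```

Run:
```python
from h import *
delta(470,40,300,72.2)
```

```text
t 2.1833 pos [462.6  43.  297.2] F [-0.2  0.9  0.5] w 0.3
d [ 0.2  8.  -2.9] [-0.007 -0.004 -0.095]
```

Emit:
move_arm([
  [0,4,0,0,0,-0.095],
  [0,0,0,0,0,0],
])

```text
t: 2.35
ee_pos: [465.7, 41.5, 296.6]
orientation: [-2.522, -1.859, 0.002]
ft_force: [-0.3, 0.4, 0.4]
width: 0.3
```

Run:
```python
from h import *
delta(470,40,300,72.2)
d=snap('wrist','w1'); print(d['cam_to_world'])
```

```text
t 2.35 pos [465.7  41.5 296.6] F [-0.3  0.4  0.4] w 0.3
d [-0.1  4.5 -3.5] [-0.008 -0.004  0.01 ]
[[ 9.55047966e-01 -2.85231118e-01 -8.07873318e-02  4.87105890e+02]
 [-2.96354509e-01 -9.25564726e-01 -2.35592748e-01  1.06519965e+02]
 [-7.57552184e-03  2.48944064e-01 -9.68488237e-01  4.57363283e+02]
 [ 0.00000000e+00  0.00000000e+00  0.00000000e+00  1.00000000e+00]]
```

View pics/w1.png

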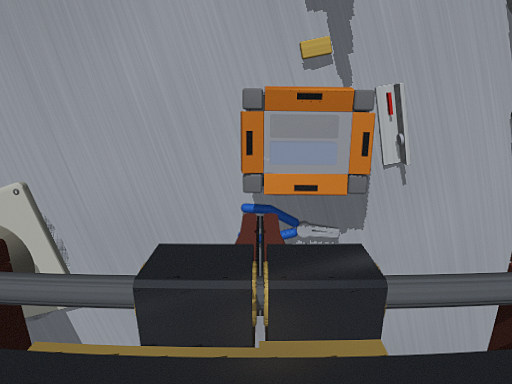

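The wrist view shows the whole case: front pad (249,142), left (309,96), back (365,144), right (306,188). The fingers are at (262,240).

```bash
cat >> h.py <<'E'
def meas(d):
    w=world(d); hsv=cv2.cvtColor(d['frame'],cv2.COLOR_RGB2HSV); v=d['frame'].max(-1); xy=w[...,:2]
    near=np.linalg.norm(xy-[525.5,44.5],axis=-1)<115
    hi=near&(w[...,2]>54)&(w[...,2]<75)
    hi=cv2.morphologyEx(hi.astype(np.uint8),cv2.MORPH_OPEN,np.ones((3,3)))>0
    n,lab,st,_=cv2.connectedComponentsWithStats(hi.astype(np.uint8)); hi=lab==1+st[1:,4].argmax()
    r=cv2.minAreaRect(xy[hi].astype(np.float32)); print('rect',np.round(r[0],1),np.round(r[1],1),round(r[2],2))
    c=np.array([525.5,44.5]); a=np.deg2rad(-17.8)
    R=np.array([[np.cos(a),np.sin(a)],[-np.sin(a),np.cos(a)]]); l=(xy-c)@R.T
    m=(np.abs(l[...,0])<40)&(np.abs(l[...,1])<25); z0=np.median(w[m][:,2]); print('panel z',z0.round(1))
    org=(hsv[...,0]<22)&(hsv[...,1]>150)
    for nme,p in dict(front=(-72,0),left=(0,57),back=(72,0),right=(0,-57)).items():
        L=l-np.array(p); u=np.array(p)/np.linalg.norm(p)
        ra=l@u; al=l@np.array([-u[1],u[0]])
        m=(np.abs(ra-np.linalg.norm(p))<9)&(np.abs(al)<22)
        wt=np.clip(110-v[m].astype(float),0,None)
        h=53.5 if p[0] else 38.5
        f=hi&org&(np.abs(al)<h-6)&(ra>h+2)&(ra<h+24)
        q=np.polyfit(ra[f]-h,w[f][:,2],1)
        print(nme,'pad',((w[m]*wt[:,None]).sum(0)/wt.sum()).round(1),((l[m]*wt[:,None]).sum(0)/wt.sum()).round(1),'up-slope',q[0].round(3),'joint',(0.30-np.arctan(q[0])).round(3),'z@18',np.polyval(q,18).round(1),f.sum())
E
python3 - <<'E'
from h import *
meas(dict(np.load('pics/w1.npz')))
E
```

```text
rect [525.4  44.6] [133.3 162.3] 71.82
panel z 396.4
front pad [458.6  71.5 395. ] [-71.9   5.3] up-slope 0.179 joint 0.123 z@18 61.8 1006
left pad [542.   97.3  62.7] [-0.4 55.4] up-slope 0.216 joint 0.087 z@18 62.4 889
back pad [593.4  22.4  62.4] [71.4 -0.3] up-slope 0.192 joint 0.11 z@18 61.8 1013
right pad [508.3  -9.7  62.2] [  0.1 -56.8] up-slope 0.178 joint 0.124 z@18 61.7 769
```

The case is at (525.4, 44.6) with yaw about -18°, and both cameras agree on this. All four sections stand up at about 0.1 rad. I start with front, aiming 2 mm outward of the pad.

Run:
```python
from h import *
delta(455.5,67.3,85,72)
```

```text
t 2.4 pos [465.3  41.6 296.4] F [-0.6  0.4 -0.9] w 0.5
d [ 20.7 -15.3 211.6] [-0.008 -0.004  0.009]
```

Emit:
move_arm([
  [7,-5,36,-0.008,-0.004,0.009],
  [7,-5,36,0,0,0],
  [7,-5,36,0,0,0],
  [0,0,36,0,0,0],
  [0,0,36,0,0,0],
])

```text
t: 2.82
ee_pos: [465.1, 68.0, 119.3]
orientation: [2.552, 1.814, 0.029]
ft_force: [0.9, -0.3, 0.2]
width: 0.1
```

Emit:
move_arm([
  [0,0,20,0,0,0],
  [0,0,0,0,0,0],
])

```text
t: 2.98
ee_pos: [460.6, 67.9, 92.6]
orientation: [2.562, 1.808, 0.015]
ft_force: [-0.6, 1.2, 0.5]
width: 0.7
```

Run:
```python
from h import *
delta(455.5,67.3,72,72)
```

```text
t 2.9833 pos [460.6  67.9  92.6] F [-0.6  1.2  0.5] w 0.7
d [-2.3 -4.8 20.6] [ 0.01  -0.004 -0.028]
```

Emit:
move_arm([
  [-2,-5,10,0.01,-0.004,-0.028],
  [0,0,0,0,0,0],
  [0,0,0,0,0,0],
])

```text
t: 3.23
ee_pos: [454.7, 67.7, 82.7]
orientation: [-2.546, -1.837, 0.004]
ft_force: [-0.1, -0.6, -0.2]
width: 0.9
```

Run:
```python
from h import *
delta(455.5,67.3,68,72)
```

```text
t 3.2333 pos [454.7  67.7  82.7] F [-0.1 -0.6 -0.2] w 0.9
d [-0.1  0.9 14.7] [-0.003  0.001 -0.007]
```

Emit:
move_arm([
  [0,0.5,6,0,0,0],
  [0,0,6,0,0,0],
  [0,0,3,0,0,0],
  [0,0,2,0,0,0],
])

```text
t: 3.57
ee_pos: [459.1, 67.8, 68.8]
orientation: [2.55, 1.831, 0.009]
ft_force: [0.2, -0.0, 0.4]
width: 0.2
```

Emit:
move_arm([
  [0,0,2,0,0,0],
  [0,0,2,0,0,0],
])

```text
t: 3.73
ee_pos: [459.7, 67.9, 64.9]
orientation: [2.55, 1.83, 0.011]
ft_force: [-0.5, 0.0, 1.0]
width: 0.3
```

Emit:
move_arm([
  [-1.3,-4,0,0,0,0],
  [0,0,0,0,0,0],
])

```text
t: 3.9
ee_pos: [455.5, 68.0, 64.8]
orientation: [2.55, 1.829, 0.011]
ft_force: [-2.4, 0.1, 2.0]
width: 0.3
```

Emit:
move_arm([
  [-0.2,-0.6,2,0,0,0],
  [-0.2,-0.6,2,0,0,0],
])

```text
t: 4.07
ee_pos: [454.8, 68.1, 61.4]
orientation: [2.549, 1.828, 0.014]
ft_force: [-0.8, 0.3, 4.6]
width: 0.4
```

Emit:
move_arm([
  [-0.1,-0.3,2,0,0,0],
  [-0.1,-0.3,2,0,0,0],
])

```text
t: 4.23
ee_pos: [454.8, 68.3, 59.3]
orientation: [2.549, 1.828, 0.016]
ft_force: [-11.3, -1.1, 55.7]
width: 0.4
```

Emit:
move_arm([
  [0,0,2,0,0,0],
])

```text
t: 4.32
ee_pos: [454.8, 68.3, 59.4]
orientation: [2.548, 1.828, 0.016]
ft_force: [-12.2, -1.5, 47.4]
width: 0.5
```

The front section hit its stop: about 50 N at z = 59.4. Retracting and moving to left.

Emit:
move_arm([
  [0,0,-6,0,0,0],
  [0,0,-12,0,0,0],
  [0,0,-10,0,0,0],
])

```text
t: 4.57
ee_pos: [453.3, 68.0, 88.0]
orientation: [2.549, 1.829, 0.013]
ft_force: [-0.1, -0.5, 0.1]
width: 0.3
```

Run:
```python
from h import *
delta(543.5,100.2,85,72)
```

```text
t 4.5667 pos [453.3  68.   88. ] F [-0.1 -0.5  0.1] w 0.3
d [59.3 75.1  3.8] [ 0.008 -0.004 -0.012]
```

Emit:
move_arm([
  [18,23,0,0.008,-0.004,-0.012],
  [18,23,0,0,0,0],
  [18,23,0,0,0,0],
  [3,4,0,0,0,0],
  [0,0,0,0,0,0],
])

```text
t: 4.98
ee_pos: [542.1, 100.3, 90.3]
orientation: [2.541, 1.847, -0.0]
ft_force: [-0.1, 0.9, 0.1]
width: 0.4
```

Run:
```python
from h import *
delta(543.5,100.2,72,72)
```

```text
t 4.9833 pos [542.1 100.3  90.3] F [-0.1  0.9  0.1] w 0.4
d [ 0.4  1.4 18.3] [0. 0. 0.]
```

Emit:
move_arm([
  [0,0,6,0,0,0],
  [0,0,6,0,0,0],
  [0,0,6,0,0,0],
  [0,0,0,0,0,0],
])

```text
t: 5.32
ee_pos: [538.0, 99.2, 69.6]
orientation: [-2.54, -1.846, 0.006]
ft_force: [-0.3, -0.7, 0.5]
width: 0.4
```

Run:
```python
from h import *
delta(543.5,100.2,65,72)
```

```text
t 5.3167 pos [538.   99.2  69.6] F [-0.3 -0.7  0.5] w 0.4
d [2.7 4.9 4.6] [-0.004  0.002  0.   ]
```

Correcting sideways while still clear of the flap, then pressing.

Emit:
move_arm([
  [2.7,4.9,0,-0.004,0.002,0],
  [0,0,0,0,0,0],
])

```text
t: 5.48
ee_pos: [541.7, 99.7, 68.5]
orientation: [-2.541, -1.846, 0.004]
ft_force: [-0.0, -0.9, -0.1]
width: 0.6
```

Emit:
move_arm([
  [0,0,2,0,0,0],
  [0,0,2,0,0,0],
])

```text
t: 5.65
ee_pos: [541.9, 99.6, 64.7]
orientation: [-2.542, -1.845, 0.003]
ft_force: [-1.2, 1.5, 5.8]
width: 0.2
```

Emit:
move_arm([
  [0,0,2,0,0,0],
  [0,0,2,0,0,0],
])

```text
t: 5.82
ee_pos: [542.1, 100.3, 61.3]
orientation: [-2.542, -1.844, 0.001]
ft_force: [-2.3, 2.2, 5.4]
width: 0.7
```

Emit:
move_arm([
  [0,0,2,0,0,0],
])

```text
t: 5.9
ee_pos: [542.2, 100.6, 59.9]
orientation: [-2.542, -1.844, 0.0]
ft_force: [-6.1, -1.0, 27.8]
width: 0.7
```

Emit:
move_arm([
  [0,0,2,0,0,0],
])

```text
t: 5.98
ee_pos: [542.3, 100.7, 59.7]
orientation: [-2.541, -1.844, 0.0]
ft_force: [-10.4, -1.8, 38.1]
width: 0.7
```

Left is at its stop (38 N, z = 59.7). Moving on to back.

Emit:
move_arm([
  [0,0,-6,0,0,0],
  [0,0,-12,0,0,0],
  [0,0,-10,0,0,0],
])

```text
t: 6.23
ee_pos: [541.3, 100.5, 88.4]
orientation: [-2.541, -1.844, 0.004]
ft_force: [-0.1, 0.6, 0.5]
width: 0.2
```

Run:
```python
from h import *
delta(595.3,21.9,85,72)
```

```text
t 6.2333 pos [541.3 100.5  88.4] F [-0.1  0.6  0.5] w 0.2
d [-58.   75.7   3.2] [-0.003  0.001 -0.001]
```

Emit:
move_arm([
  [-18,23,0,-0.003,0.001,0],
  [-18,23,0,0,0,0],
  [-18,23,0,0,0,0],
  [-4,6,0,0,0,0],
  [0,0,0,0,0,0],
])

```text
t: 6.65
ee_pos: [598.7, 20.5, 94.6]
orientation: [2.537, 1.847, 0.01]
ft_force: [-0.0, 0.9, -0.4]
width: 0.6
```

Run:
```python
from h import *
delta(595.3,21.9,69,72)
```

```text
t 6.65 pos [598.7  20.5  94.6] F [-0.   0.9 -0.4] w 0.6
d [ 0.2 -3.9 25.5] [ 0.006 -0.003  0.002]
```

Emit:
move_arm([
  [0,0,8,0.006,-0.003,0],
  [0,0,8,0,0,0],
  [0,0,7,0,0,0],
  [0,0,0,0,0,0],
])

```text
t: 6.98
ee_pos: [596.7, 22.5, 69.7]
orientation: [-2.538, -1.849, 0.002]
ft_force: [-0.4, 0.3, -0.4]
width: 0.8
```

Run:
```python
from h import *
delta(595.3,21.9,67,72)
```

```text
t 6.9833 pos [596.7  22.5  69.7] F [-0.4  0.3 -0.4] w 0.8
d [-1.  -1.2  2.7] [-0.001  0.     0.003]
```

Emit:
move_arm([
  [-1,-1.2,2,0,0,0],
  [0,0,2,0,0,0],
  [0,0,2,0,0,0],
])

```text
t: 7.23
ee_pos: [594.0, 23.4, 62.5]
orientation: [-2.535, -1.853, 0.004]
ft_force: [1.1, -4.0, 6.1]
width: 0.4
```

Emit:
move_arm([
  [0,0,2,0,0,0],
  [0,0,2,0,0,0],
])

```text
t: 7.4
ee_pos: [594.5, 23.3, 59.9]
orientation: [-2.535, -1.855, 0.004]
ft_force: [-8.4, -1.1, 29.6]
width: 0.6
```

Emit:
move_arm([
  [0,0,2,0,0,0],
])

```text
t: 7.48
ee_pos: [594.6, 23.3, 59.9]
orientation: [2.535, 1.855, -0.004]
ft_force: [-9.5, -1.3, 30.4]
width: 0.3
```

Back is at its stop (30 N, z = 59.9). Right is last.

Emit:
move_arm([
  [0,0,-6,0,0,0],
  [0,0,-12,0,0,0],
  [0,0,-10,0,0,0],
])

```text
t: 7.73
ee_pos: [593.3, 23.8, 88.6]
orientation: [-2.534, -1.855, 0.007]
ft_force: [1.3, -0.8, 0.1]
width: 0.7
```

Run:
```python
from h import *
delta(507.3,-11,85,72)
```

```text
t 7.7333 pos [593.3  23.8  88.6] F [ 1.3 -0.8  0.1] w 0.7
d [-59.2 -71.4   4.1] [-0.004  0.003  0.007]
```

Emit:
move_arm([
  [-18,-22,0,-0.004,0.003,0.007],
  [-18,-22,0,0,0,0],
  [-18,-22,0,0,0,0],
  [-5,-5,0,0,0,0],
  [0,0,0,0,0,0],
])

```text
t: 8.15
ee_pos: [509.0, -10.4, 94.0]
orientation: [2.535, 1.845, 0.014]
ft_force: [0.6, -0.5, -1.3]
width: 0.3
```

Run:
```python
from h import *
delta(507.3,-11,69,72)
```

```text
t 8.15 pos [509.  -10.4  94. ] F [ 0.6 -0.5 -1.3] w 0.3
d [-1.2 -1.6 25. ] [ 0.01  -0.004  0.002]
```

Emit:
move_arm([
  [0,0,8,0.01,-0.004,0],
  [0,0,8,0,0,0],
  [0,0,6,0,0,0],
  [0,0,0,0,0,0],
])

```text
t: 8.48
ee_pos: [514.3, -9.6, 71.4]
orientation: [2.538, 1.847, 0.006]
ft_force: [-1.1, -0.4, 0.2]
width: 0.3
```

Run:
```python
from h import *
delta(507.3,-11,67,72)
```

```text
t 8.4833 pos [514.3  -9.6  71.4] F [-1.1 -0.4  0.2] w 0.3
d [-3.4 -6.2  4.3] [ 0.005 -0.002  0.002]
```

Emit:
move_arm([
  [-3.4,-6.2,0,0.005,-0.002,0],
  [0,0,0,0,0,0],
])

```text
t: 8.65
ee_pos: [507.7, -10.5, 69.9]
orientation: [-2.538, -1.849, 0.003]
ft_force: [0.4, -0.4, 0.0]
width: 0.5
```

Emit:
move_arm([
  [0,0,2,0,0,0],
  [0,0,2,0,0,0],
  [0,0,2,0,0,0],
])

```text
t: 8.9
ee_pos: [508.1, -10.4, 63.7]
orientation: [-2.538, -1.85, 0.003]
ft_force: [-1.5, -2.2, 5.1]
width: 0.4
```

Emit:
move_arm([
  [0,0,2,0,0,0],
])

```text
t: 8.98
ee_pos: [508.0, -10.7, 61.8]
orientation: [-2.538, -1.851, 0.004]
ft_force: [-1.9, -4.9, 5.0]
width: 0.4
```

Emit:
move_arm([
  [0,0,2,0,0,0],
])

```text
t: 9.07
ee_pos: [508.0, -11.0, 60.0]
orientation: [-2.538, -1.851, 0.004]
ft_force: [-4.8, -1.1, 23.9]
width: 0.6
```

Emit:
move_arm([
  [0,0,2,0,0,0],
  [0,0,2,0,0,0],
])

```text
t: 9.23
ee_pos: [508.1, -11.1, 59.8]
orientation: [-2.538, -1.851, 0.004]
ft_force: [-10.8, 1.6, 36.1]
width: 0.7
```

Emit:
move_arm([
  [0,0,-6,0,0,0],
  [0,0,-20,0,0,0],
  [0,-30,-28,0,0,0],
  [0,-30,-28,0,0,0],
  [0,-30,-28,0,0,0],
])

```text
t: 9.65
ee_pos: [423.6, 16.2, 170.4]
orientation: [-2.54, -1.846, 0.006]
ft_force: [0.8, 0.5, 0.5]
width: 0.2
```

Emit:
move_arm([
  [-30,0,-28,0,0,0],
  [-20,0,-28,0,0,0],
  [-10,0,-28,0,0,0],
  [0,0,-15,0,0,0],
  [0,0,0,0,0,0],
])

```text
t: 10.07
ee_pos: [399.7, -39.4, 278.2]
orientation: [2.533, 1.855, 0.0]
ft_force: [0.5, -0.3, 0.1]
width: 0.4
```

Run:
```python
from h import *
delta(470,40,300,72.2)
for n in('wrist','top'):
    d=snap(n,n+'9')
    meas(d)
```

```text
t 10.0667 pos [399.7 -39.4 278.2] F [ 0.5 -0.3  0.1] w 0.4
d [ 96.8  43.1 -21.9] [0.002 0.001 0.004]
rect [525.2  41.4] [127.9 162.4] 73.02
panel z 58.5
front pad [457.   65.7  58.9] [-71.7  -0.7] up-slope 0.0 joint 0.3 z@18 58.5 1210
left pad [543.4  97.6  59. ] [ 0.8 56. ] up-slope -0.006 joint 0.306 z@18 58.5 910
back pad [594.4  22.4  59. ] [72.3 -0. ] up-slope -0.001 joint 0.301 z@18 58.5 1160
right pad [508.4 -10.8  58.8] [  0.7 -57.9] up-slope -0.0 joint 0.3 z@18 58.4 941
rect [526.5  44.9] [131.4 162.4] 72.16
panel z 60.1
front pad [457.2  66.3  61.2] [-71.7  -0.1] up-slope -0.0 joint 0.3 z@18 60.4 138
left pad [542.4  99.7  60.9] [-0.8 57.7] up-slope -0.031 joint 0.331 z@18 60.1 113
back pad [594.7  23.9  60.2] [72.2  1.5] up-slope 0.001 joint 0.299 z@18 60.0 130
right pad [508.4  -8.9  61. ] [  0.1 -56.1] up-slope -0.013 joint 0.313 z@18 60.1 85
```

View pics/wrist9.png

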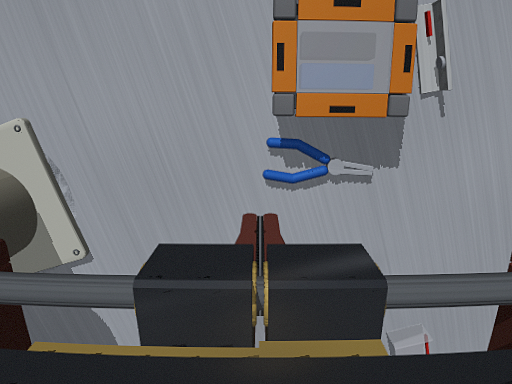

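The last picture shows the lid flat and all four sections flush, with pads at (281,56), (347,3), (408,58) and (341,108). The case hasn't moved and the arm is clear, so I'm handing the job in.

```bash
python3 -c "
from workcell import ctrl
print(ctrl.close_job())"
```

```text
the job is handed in; nothing more can be done
None
```

All four rim sections are pressed shut and flush, and I handed the job in at about 10 s on the robot's clock. I pressed them with closed fingertips in the order front, left, back, right. Each one moved at about 5 N and then came up hard against its stop at 28–56 N, with the fingertips at about z = 59.4–60 mm.

- **Wrist camera:** afterwards it gave joint angles of 0.300–0.306 rad and flap heights within 0.1 mm of the panel.
- **Top camera:** it agreed, though less precisely, at 0.299–0.331 rad. The values above 0.30 are measurement noise on small areas.
- **Case position:** every pad is within about 2 mm of where it started, which is the calibration accuracy. The wrist camera's final case outline came out 3 mm off in y because the case was cut off at the picture edge; the top camera's outline is unchanged to about 1 mm.
- **Tools and parts:** the arm touched nothing but the lid, judging by the force readings. I did not measure the surrounding parts individually afterwards.
- **Forces:** while pressing there was a sideways force of up to about 12 N on the tool. The highest downward reading was 56 N, on the front section, against the 120 N limit.

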